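Undo the swing bolt of a sealed sample pot

TASK

Get the sealed sample pot ready for opening: loosen the wing nut (counterclockwise seen from above) until it is clear of the lip of the slotted lug, then swing the eyebolt out of the slot and leave it swung out well past halfway from upright to level. Feel whether the bolt comes freely and never force it against the lug while the nut is still caught behind the lip; loosen a little more instead, but do not run the nut up to the collar on the end of the bolt. Leave the tin, the price card and the gift packs alone.

Things in the scene. Friction and masses are not known exactly. Their poses are not given: they have to be found in the camera images.
- pot: round aluminium pot, 102 mm across, on a 130x130x6 mm plate screwed to the table; with lid 90 mm high, wooden knob to 107 mm (up to 5 mm more once loosened). Origin: centre of underside; x to its rear, z up; lug and eyebolt at its front (-x). The lid (weight differs) rides on a springy gasket: as the nut is loosened, lid and lug follow it up by 1 to 5 mm, how far is not known beforehand, and then stop.
- lug_slot (a point): point fixed to the pot, 66 mm in front of its centre, 95 mm up: top of the lug when fully tight. The lug, part of the lid, is a level fork (two prongs 9.5 mm wide, slot 10 mm) open to the front, with a 5 mm high lip on the prongs' front ends that catches the nut until its underside is above it. Over 15 N of nut against lug does damage; a freed bolt swings at 2 to 4 N pushed at the wings.
- bolt_eye (a point): centre of the eyebolt's hinge, 66 mm in front of the pot's centre and 35 mm above the table. Fixed to the bolt: its z axis runs along the bolt to the nut; its y axis is the hinge axis. The bolt is 8 mm thick and ends 92 mm from here in a collar.
- swing_bolt (a joint): angle of the eyebolt in rad: 0 upright in the slot, growing as it swings to the pot's front (-x of the pot) and down, 1.57 is level, stop at 1.65. Stiff hinge (0.13 N m): it stays where it is left, also half-way.
- wing_nut: steel wing nut. Origin: centre of its underside, 60 mm from bolt_eye along the bolt when fully tight (0 to 1 mm more at the start). z along the bolt, x across the wings' flat faces, y along their span. Boss 17 mm dia., 16 mm high; two flat wings 10 mm thick, 42 mm span, 14 to 42 mm above the origin: grip across the 10 mm, about 34 mm above the origin.
- nut_top (a point): point on the nut's axis 42 mm above its origin, level with the wing tops. The nut rises 16 mm per turn counterclockwise seen from above (self-locking, 0.12 N m to turn). A collar at the bolt's end stops it 11 mm above its tight place; do not run it that far: its origin must stay under 70.6 mm from bolt_eye.
- tin: small white canister with a wooden lid, 68 mm across, 85 mm high, stands beside the pot; origin at the centre of its underside. Leave alone.
- card: small price card in an oak block, 22x66x62 mm, beside the pot; origin at the centre of its underside. Leave alone.
- slim_pack: gift pack 70x189x47 mm; origin at the centre of its underside. Leave alone.
- flat_pack: gift pack 96x178x44 mm; origin at the centre of its underside. Leave alone.
Things that resemble listed ones, but are neither listed nor needed, are in the scene too. There is more than one size of the pot; the job needs the largest.

How it is judged:
On the way, in this order (a step that is already met when the one before it is completed fails the run):
1. the wing nut is loosened by at least 3 mm while the bolt is still upright in the slot (z of wing_nut in the frame of bolt_eye above 0.063 m and value of joint swing_bolt below 0.12 rad), for 0.1 s.
2. the eyebolt is swung out of the lug, past 0.85 rad (value of joint swing_bolt above 0.85 rad), for 0.2 s.
At the end, for the whole second after the job is handed in: the eyebolt rests swung out more than 0.85 rad from upright, the wing nut still on it, loosened by 3 to 10.6 mm (value of joint swing_bolt above 0.85 rad and z of wing_nut in the frame of bolt_eye between 0.063 and 0.0706 m and velocity of joint swing_bolt between -0.1 and 0.1 rad/s); the robot touches nothing.
It fails at once if the nut is forced against the lug with more than 15 N (contact force between wing_nut and pot above 15 N).
It fails at once if the nut is run up to the collar (10.6 mm above its tight place) (z of wing_nut in the frame of bolt_eye above 0.0706 m).
It fails at once if the tin is moved by more than 15 mm (distance of tin from where it was at the start of the episode above 0.015 m).
It fails at once if the price card is moved by more than 15 mm (distance of card from where it was at the start of the episode above 0.015 m).
It fails at once if a gift pack is moved by more than 15 mm (distance of any of slim_pack, flat_pack from where it was at the start of the episode above 0.015 m).
It also fails if it takes over 72 s, if anything falls off the work surface, if the arm or the gripper's body presses on something with over 40 N, if the wrist force passes 120 N, or if a joint passes its speed limit or range.

ROBOT

A 7-joint arm with a two-finger parallel gripper is mounted at the origin on a cart in front of the work surface, level with it; the furniture and walls round the work are solid. World frame = base frame: x ahead of the robot, y to its left, z up, the work surface at z = 0. Lengths are in m, angles in rad, forces in N, time in s.
With the tool pointing down it reaches from about 0.4 to 0.85 m from the base axis. Payload 10.4 kg.
Tool frame: the origin (TCP) lies between the finger pads; the fingertips stand bot.tip_reach ahead of it and the grasp point (between the pads) lies 8 mm behind it (bot.tip_reach is the distance from the TCP to the fingertips, in m); y points along the fingers, x is the direction in which the jaws open and shut, and the axes are right-handed (so a half turn about y gives the same grasp; the last joint's range is limited). The gripper opens to 85 mm and grips with 20 to 120 N. Pads are 22 mm wide; open, the fingers measure 114 mm over their backs; the gripper's body (76 mm by 85 mm) begins 54 mm behind the grasp point. The pads swing forward as they close: fully open they stand 13 mm farther back than shut.
Start: joints at [-1.331, 0.332, -0.065, 1.46, 0.022, 1.35, -0.088], TCP at [0.162, 0.604, 0.242] pointing down, gripper open.
Joint ranges: [-2.6, 2.6], [-0.5, 2.12], [-1.47, 1.34], [0.16, 2.42], [-1.27, 4.41], [0.06, 2.06], [-2.6, 2.6]. Speed limits (rad/s): [2.22, 2.22, 2.79, 2.79, 3.14, 3.14, 3.14].

INTERFACE

Orientations are given as [roll, pitch, yaw] about the fixed x, y, z axes, in that order (R = Rz(yaw) Ry(pitch) Rx(roll)).
In Python, from station import bot gives the robot as it stands.
- The arm moves only by the tool arm_command, never from a script. Its argument "targets" is a list of rows, each an object of numbers: "grip": the closure, from 0 (fully open) to 1 (shut); "x", "y", "z": the shift along the world's x, y, z in cm; "rx", "ry", "rz": the turn, a rotation vector about the world's x, y, z in degrees. A call has 1 to 20 rows; each row is the pose to reach, as a shift and turn from the pose commanded when the call began; what a row does not reach only later rows make up. A row lasts 1/12 s, in which the tool goes at most 41.7 mm and 7.16 degrees, less where a joint would pass 70% of its speed; a pose out of reach is approached as far as the arm can. A call with a gripper value outside its range is refused whole. The fingers move at their own pace and stop on an object; the grip force is fixed at half the most. Time passes only in rows, so rows that repeat a pose let the fingers close. It gives the time, the measured TCP pose, the force and the opening at its end, in the units of the state.
- bot.observe(): the state, without advancing time (a new reading comes with each control period).
- bot.camera(name): name is "side" or "top"; returns a dict with "color" (420x560x3 uint8, blue, green, red), "depth" (420x560 float32, m along the optical axis (not along the pixel's ray), 0 where there is no reading), "fovy" (degrees; the focal length in pixels is half the picture's height over the tangent of half this angle, whatever the lens; pixels are square), "cx", "cy" (the principal point, pixels), "k1" (the pictures are not rectified: a ray, as slopes to the right and down, at radius r is drawn at 1 + k1 r^2 times it, then the intrinsics apply), "pose" (4x4, takes a point from camera to world coordinates). Camera axes: x right, y down, z forward; pixel columns grow to the right and rows downward; lengths in m; the calibration is good to about 2 mm. A picture is of the moment at which its call begins.
- bot.finish_job(): hands the job in, once; it reports no verdict.
The state is a dict: "t": time; "joint_positions": joint angles; "dq": joint speeds; "effort": joint torques, N m; "position": TCP position; "orientation": TCP orientation; "contact_force": force on the tool from outside, world axes, zero at the start; "wrist_torque": the same for the moment, N m; "width": opening from 0.0 (shut) to 1.0 (fully open).
Only numpy, scipy, OpenCV 4.12 (cv2) and the standard library are available. Lean on these libraries where they do the work, as an engineer would, in place of code of your own. Each camera call takes 0.05 s, during which the arm holds its last target.

## Working session

There is one attempt and no reset: what is moved stays moved. The work goes in short steps, Python scripts to look and compute and a tool call to move; the robot and the scene stay as the last step left them, time stands still between calls to the robot, and variables do not carry over. Pictures are saved under pics/ and viewed, and the job is handed in when it is done.

Besides the shell and the picture viewer there is one more tool, called after "Emit:" as name(argument=value, ...), one argument or row to a line, values as JSON. arm_command: Moves the arm, as the interface text tells. Its arguments: {"type":"object","properties":{"targets":{"type":"array","items":{"type":"object","properties":{"grip":{"type":"number"},"x":{"type":"number"},"y":{"type":"number"},"z":{"type":"number"},"rx":{"type":"number"},"ry":{"type":"number"},"rz":{"type":"number"}}}}},"required":["targets"]}

```bash
ls; mkdir -p pics
cat > h.py <<'E'
import numpy as np, cv2
from station import bot
def rays(c,px):
    px=np.atleast_2d(px).astype(float)
    f=c["color"].shape[0]/2/np.tan(np.radians(c["fovy"])/2)
    K=np.array([[f,0,c["cx"]],[0,f,c["cy"]],[0,0,1]])
    u=cv2.undistortPoints(px.reshape(-1,1,2),K,np.array([c["k1"],0,0,0,0.]))[:,0]
    d=np.c_[u,np.ones(len(u))]
    return c["pose"][:3,3],d@c["pose"][:3,:3].T,d
def at_z(c,px,z):
    o,w,_=rays(c,px); return o+w*((z-o[2])/w[:,2])[:,None]
def at_depth(c,px):
    o,w,_=rays(c,px); z=[c["depth"][int(round(p[1])),int(round(p[0]))] for p in np.atleast_2d(px)]
    return o+w*np.array(z)[:,None]
def proj(c,P):
    T=np.linalg.inv(c["pose"]);p=np.atleast_2d(P)@T[:3,:3].T+T[:3,3]
    s=p[:,:2]/p[:,2:];s=s*(1+c["k1"]*(s**2).sum(1,keepdims=True))
    f=c["color"].shape[0]/2/np.tan(np.radians(c["fovy"])/2)
    return s*f+[c["cx"],c["cy"]]
E
python3 - <<'E'
from h import *
import pickle
np.set_printoptions(precision=4,suppress=True)
print(bot.observe(), bot.tip_reach)
for n in("side","top"):
    c=bot.camera(n);pickle.dump(c,open(n+"0.pkl","wb"));cv2.imwrite(f"pics/{n}0.png",c["color"])
    print(n,c["fovy"],c["cx"],c["cy"],c["k1"],c["pose"])
E
```

```text
pics
{'t': 0.0, 'joint_positions': array([-1.3306,  0.3329, -0.0647,  1.461 ,  0.0216,  1.3499, -0.0885]), 'dq': array([-0.0004, -0.0003, -0.0002,  0.0004, -0.0008,  0.0001,  0.0004]), 'effort': array([  0.0001, -62.5437,   0.0491, -39.1616,   0.0162,   0.01  ,
        -0.    ]), 'position': array([0.1623, 0.6032, 0.2415]), 'orientation': array([-1.5709,  0.0014,  1.3081]), 'contact_force': array([-0.0814,  0.483 , -0.2118]), 'wrist_torque': array([-0.0304,  0.0092,  0.0257]), 'width': 1.0002124781703703} 0.011
side 57.697762260706035 279.8526093813579 210.46454824311172 -0.02853100291185295 [[ 0.9561 -0.165   0.2421  0.3274]
 [-0.2929 -0.5629  0.7729 -0.7961]
 [ 0.0087 -0.8099 -0.5865  0.7248]
 [ 0.      0.      0.      1.    ]]
top 44.55219393099377 281.21948642036085 204.95831617497788 -0.14864998698037288 [[ 0.3642 -0.8496  0.3814 -0.0598]
 [-0.9313 -0.3322  0.1493 -0.2484]
 [-0.0001 -0.4096 -0.9123  1.6238]
 [ 0.      0.      0.      1.    ]]
```

View pics/side0.png

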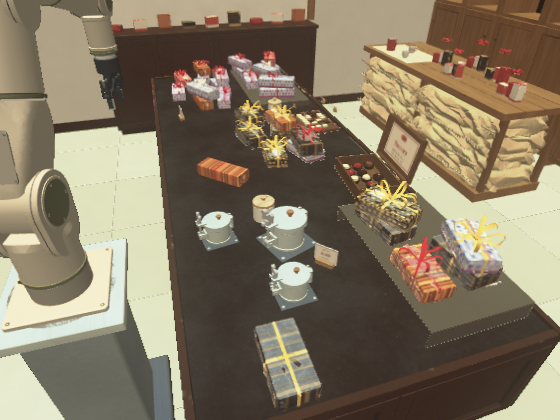

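View pics/top0.png

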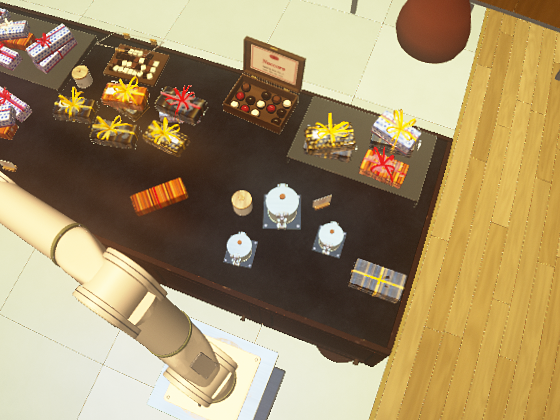

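The three pots in the side view are at (216,228), (289,230) and (294,282). The middle one is visibly the largest and stands between the tin (263,208) and the card (326,255). I'll enlarge it and measure.

Run:
```python
from h import *
import pickle
for n,(x0,x1,y0,y1),k in(("side",(240,345,185,265),7),("top",(225,340,170,240),6)):
    c=pickle.load(open(n+"0.pkl","rb"))
    cv2.imwrite(f"pics/{n}0c.png",cv2.resize(c["color"][y0:y1,x0:x1],None,fx=k,fy=k,interpolation=cv2.INTER_CUBIC))
c=pickle.load(open("side0.pkl","rb"))
print(at_depth(c,[(290,213),(218,217),(294,270),(263,200),(326,250)]))
```

```text
[[ 0.60511672 -0.00262119  0.10816411]
 [ 0.41786754  0.0766512   0.07698717]
 [ 0.55574182 -0.18493818  0.07852784]
 [ 0.56443661  0.13322861  0.06991184]
 [ 0.66937614 -0.11478472  0.05300095]]
```

View pics/side0c.png

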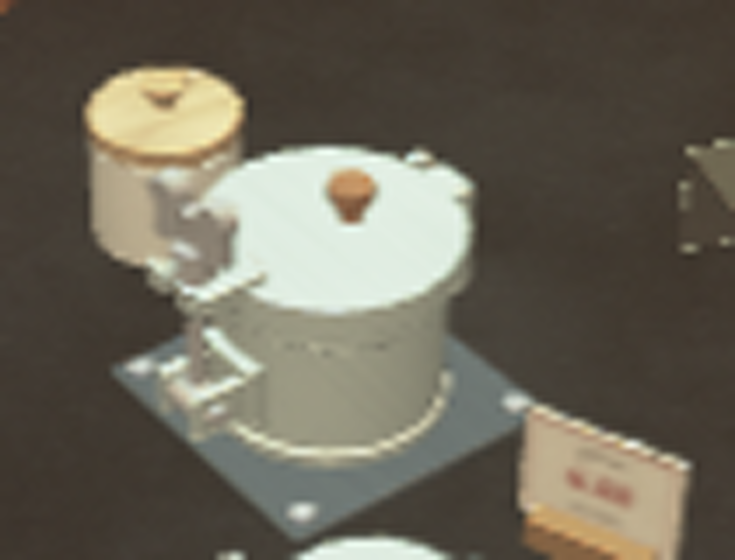

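View pics/top0c.png

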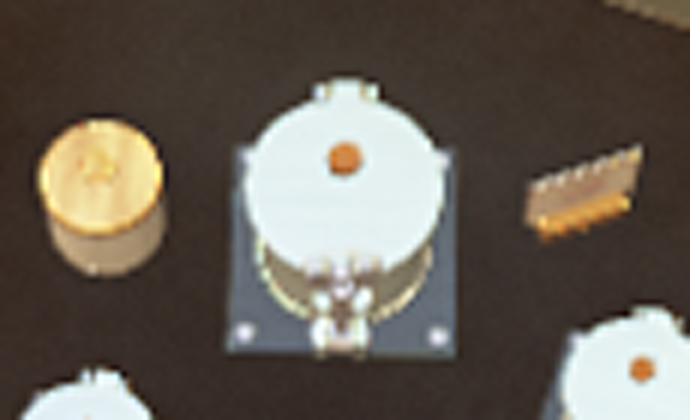

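The largest pot, at side (289,230) and top (282,203), matches the description: tin on one side, card on the other. Next I compute the pot axis and front direction from the plate corners, lid and knob.

Run:
```python
from h import *
import pickle
np.set_printoptions(precision=4,suppress=True)
S=pickle.load(open("side0.pkl","rb"));T=pickle.load(open("top0.pkl","rb"))
s=lambda l:np.array(l,float)/7+[240,185]-.45
t=lambda l:np.array(l,float)/6+[225,170]-.45
pt=at_z(T,t([(227,353),(457,354),(457,148),(237,147)]),.006);print("plate top",pt, pt.mean(0), np.linalg.norm(np.roll(pt,-1,0)-pt,axis=1))
ps=at_z(S,s([(113,372),(297,540),(533,405)]),.006);print("plate side",ps,(ps[0]+ps[2])/2,np.linalg.norm(np.diff(ps,axis=0),axis=1))
print("knob",at_z(T,t([(345,157)]),.105),at_z(S,s([(352,185)]),.104))
def lid(c,z,roi):
    hsv=cv2.cvtColor(c["color"],cv2.COLOR_BGR2HSV)
    m=np.zeros(hsv.shape[:2],np.uint8);x0,x1,y0,y1=roi
    g=cv2.cvtColor(c["color"],cv2.COLOR_BGR2GRAY); m[y0:y1,x0:x1]=(g[y0:y1,x0:x1]>200)*255
    k=max(cv2.findContours(m,0,1)[0],key=cv2.contourArea);h=k[:,0]
    P=at_z(c,h,z)[:,:2].astype(np.float32)
    return cv2.fitEllipse(P), P.mean(0)
print(lid(T,.09,(262,302,180,220)),lid(S,.09,(265,312,200,235)))
# nut candidates via depth: points near front
for n,c,roi in(("side",S,(258,276,205,232)),("top",T,(272,292,208,232))):
    x0,x1,y0,y1=roi
    px=np.array([(x,y) for y in range(y0,y1) for x in range(x0,x1)])
    P=at_depth(c,px); k=(P[:,2]>.112)
    print(n);print(np.c_[px[k],P[k]])
```

```text
plate top [[ 0.5123  0.0442  0.006 ]
 [ 0.559  -0.0771  0.006 ]
 [ 0.6797 -0.0321  0.006 ]
 [ 0.6337  0.0874  0.006 ]] [0.5962 0.0056 0.006 ] [0.13   0.1288 0.1281 0.1289]
plate side [[ 0.5166  0.0412  0.006 ]
 [ 0.5603 -0.0771  0.006 ]
 [ 0.6774 -0.0283  0.006 ]] [0.597  0.0065 0.006 ] [0.1261 0.1269]
knob [[0.6071 0.0097 0.105 ]] [[0.6095 0.0119 0.104 ]]
(((0.5986783504486084, 0.007759649306535721), (0.10394898802042007, 0.11022233963012695), 63.689266204833984), array([0.5954, 0.0096], dtype=float32)) (((0.6000434160232544, 0.005484092980623245), (0.09999088197946548, 0.11398687213659286), 113.18675231933594), array([0.5958, 0.0046], dtype=float32))
side
[[263.     209.       0.5293  -0.0027   0.137 ]
 [264.     209.       0.5314  -0.0049   0.1381]
 [265.     209.       0.5339  -0.0059   0.1383]
 [261.     210.       0.5228  -0.0065   0.1377]
 [262.     210.       0.525   -0.0085   0.1386]
 [263.     210.       0.5279  -0.008    0.1377]
 [264.     210.       0.5306  -0.0079   0.1371]
 [265.     210.       0.5322  -0.0122   0.1397]
 [266.     210.       0.5358  -0.0088   0.1366]
 [
[... 7751 characters left out ...]
  0.54    -0.03     0.1166]
 [287.     216.       0.5392  -0.0337   0.1213]
 [276.     217.       0.5239  -0.0021   0.1197]
 [277.     217.       0.5233  -0.0057   0.1241]
 [278.     217.       0.5287  -0.007    0.1134]
 [279.     217.       0.5293  -0.0102   0.1147]
 [280.     217.       0.5301  -0.0133   0.1158]
 [282.     217.       0.5337  -0.0187   0.1125]
 [283.     217.       0.5335  -0.0222   0.1159]
 [284.     217.       0.5339  -0.0255   0.1178]
 [285.     217.       0.5368  -0.0278   0.1135]
 [286.     217.       0.5378  -0.0309   0.114 ]
 [280.     218.       0.5264  -0.0147   0.1169]
 [281.     218.       0.5276  -0.0177   0.1168]
 [282.     218.       0.5288  -0.0206   0.1167]]
```

Run:
```python
from h import *
import pickle
np.set_printoptions(precision=4,suppress=True)
C={n:pickle.load(open(n+"0.pkl","rb")) for n in("side","top")}
for n,roi in(("side",(258,276,205,225)),("top",(272,292,209,220))):
    c=C[n];x0,x1,y0,y1=roi
    px=np.array([(x,y) for y in range(y0,y1) for x in range(x0,x1)])
    P=at_depth(c,px); P=P[(P[:,2]>.12)&(P[:,2]<.15)]
    m=P[:,:2].mean(0);w,v=np.linalg.eigh(np.cov(P[:,:2].T));e=v[:,1]
    pr=(P[:,:2]-m)@e
    print(n,len(P),m,np.degrees(np.arctan2(e[1],e[0]))%180,np.sqrt(w),pr.min(),pr.max(), m+e*(pr.min()+pr.max())/2)
# project predicted nut for check
ctr=np.array([.5965,.0065]);ya=np.radians(21);h=ctr-.066*np.array([np.cos(ya),np.sin(ya)]);print("lug",h)
for a in (110,116,122):
    e=np.array([np.cos(np.radians(a)),np.sin(np.radians(a))])
    for n in C: print(a,n,proj(C[n],[[*(h+s*.021*e),.137] for s in(-1,1)]+[[*h,.137],[*h,.035]]).round(1).tolist())
for n,(x0,x1,y0,y1) in (("side",(252,284,200,250)),("top",(266,298,205,232))):
    cv2.imwrite(f"pics/{n}0d.png",cv2.resize(C[n]["color"][y0:y1,x0:x1],None,fx=12,fy=12,interpolation=cv2.INTER_NEAREST))
```

```text
side 83 [ 0.5347 -0.0206] 119.18207301789384 [0.003  0.0128] -0.01894872126696901 0.020466130849298936 [ 0.5344 -0.02  ]
top 56 [ 0.535  -0.0174] 116.42111985929643 [0.0035 0.0127] -0.020605738053545677 0.021031111097515084 [ 0.5349 -0.0172]
lug [ 0.5349 -0.0172]
110 side [[271.2, 215.6], [261.9, 208.0], [266.5, 211.7], [266.9, 241.5]]
110 top [[288.3, 213.6], [275.0, 213.3], [281.7, 213.5], [281.7, 225.5]]
116 side [[271.9, 215.3], [261.3, 208.3], [266.5, 211.7], [266.9, 241.5]]
116 top [[288.3, 213.0], [275.0, 214.0], [281.7, 213.5], [281.7, 225.5]]
122 side [[272.5, 214.9], [260.7, 208.6], [266.5, 211.7], [266.9, 241.5]]
122 top [[288.2, 212.4], [275.1, 214.6], [281.7, 213.5], [281.7, 225.5]]
```

View pics/side0d.png

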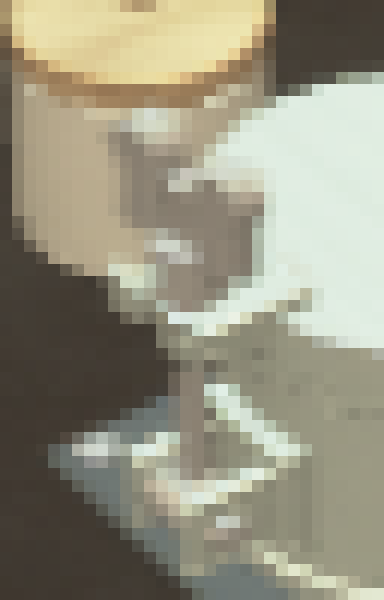

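View pics/top0d.png

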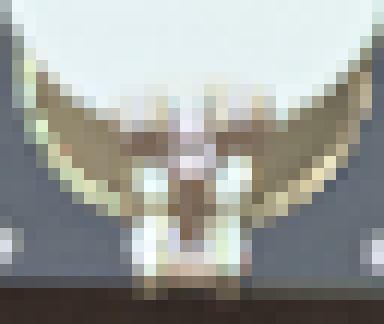

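Emit:
arm_command(
  targets=[
    {"x": 3.7,"y": -6.2,"rz": -5},
    {"x": 7.4,"y": -12.4,"rz": -10},
    {"x": 11.1,"y": -18.6,"rz": -15},
    {"x": 14.8,"y": -24.8,"rz": -20},
    {"x": 18.5,"y": -31,"rz": -25},
    {"x": 22.2,"y": -37.2,"rz": -30},
    {"x": 25.9,"y": -43.4,"rz": -35},
    {"x": 29.6,"y": -49.6,"rz": -40},
    {"x": 33.3,"y": -55.8,"rz": -43},
    {"x": 37.3,"y": -62,"rz": -46},
    {"x": 37.3,"y": -62,"rz": -46},
    {"x": 37.3,"y": -62,"rz": -46},
    {"x": 37.3,"y": -62,"rz": -46},
    {"x": 37.3,"y": -62,"rz": -46},
    {"x": 37.3,"y": -62,"rz": -46},
    {"x": 37.3,"y": -62,"rz": -46},
    {"x": 37.3,"y": -62,"rz": -46},
    {"x": 37.3,"y": -62,"rz": -46},
    {"x": 37.3,"y": -62,"rz": -46},
    {"x": 37.3,"y": -62,"rz": -46},
  ],
)

```text
validation failed for argument at $.ta...
```

The side crop shows wing tops at about (264,209.5) and (271.5,215.3), with the bolt upright at column 267. The top crop has wings at (277,214) and (286,214). That agrees with a nut at about (0.536,-0.018), top z 0.137, span at about 115° and jaw yaw about 25°. The move was refused, probably over row count, so I'll resend it shorter.

Emit:
arm_command(
  targets=[
    {"x": 3.7,"y": -6.2,"rz": -5.0},
    {"x": 7.4,"y": -12.4,"rz": -10.0},
    {"x": 11.1,"y": -18.6,"rz": -15.0},
    {"x": 14.8,"y": -24.8,"rz": -20.0},
    {"x": 18.5,"y": -31.0,"rz": -25.0},
    {"x": 22.2,"y": -37.2,"rz": -30.0},
    {"x": 25.9,"y": -43.4,"rz": -35.0},
    {"x": 29.6,"y": -49.6,"rz": -40.0},
    {"x": 33.3,"y": -55.8,"rz": -45.0},
    {"x": 37.4,"y": -62.1,"rz": -50.0},
    {"x": 37.4,"y": -62.1,"rz": -50.0},
    {"x": 37.4,"y": -62.1,"rz": -50.0},
    {"x": 37.4,"y": -62.1,"rz": -50.0},
    {"x": 37.4,"y": -62.1,"rz": -50.0},
    {"x": 37.4,"y": -62.1,"rz": -50.0},
    {"x": 37.4,"y": -62.1,"rz": -50.0},
    {"x": 37.4,"y": -62.1,"rz": -50.0},
    {"x": 37.4,"y": -62.1,"rz": -50.0},
    {"x": 37.4,"y": -62.1,"rz": -50.0},
  ],
)

```text
validation failed for argument at $.ta...
```

Emit:
arm_command(
  targets=[
    {"x": 3.7,"y": -6.2,"z": 0,"rx": 0,"ry": 0,"rz": -5,"grip": 0},
  ],
)

```text
t: 0.18
position: [0.1778, 0.5713, 0.2403]
orientation: [-1.568, 0.002, 1.231]
contact_force: [-0.3, 0.4, -0.2]
width: 1.002
```

Emit:
arm_command(
  targets=[
    {"x": 7,"y": -12,"z": 0,"rx": 0,"ry": 0,"rz": -7,"grip": 0},
    {"x": 14,"y": -24,"z": 0,"rx": 0,"ry": 0,"rz": -14,"grip": 0},
    {"x": 21,"y": -36,"z": 0,"rx": 0,"ry": 0,"rz": -21,"grip": 0},
    {"x": 28,"y": -47,"z": 0,"rx": 0,"ry": 0,"rz": -28,"grip": 0},
    {"x": 35.6,"y": -58.6,"z": 0,"rx": 0,"ry": 0,"rz": -35,"grip": 0},
    {"x": 35.6,"y": -58.6,"z": 0,"rx": 0,"ry": 0,"rz": -45,"grip": 0},
    {"x": 35.6,"y": -58.6,"z": 0,"rx": 0,"ry": 0,"rz": -45,"grip": 0},
    {"x": 35.6,"y": -58.6,"z": 0,"rx": 0,"ry": 0,"rz": -45,"grip": 0},
    {"x": 35.6,"y": -58.6,"z": 0,"rx": 0,"ry": 0,"rz": -45,"grip": 0},
    {"x": 35.6,"y": -58.6,"z": 0,"rx": 0,"ry": 0,"rz": -45,"grip": 0},
    {"x": 35.6,"y": -58.6,"z": 0,"rx": 0,"ry": 0,"rz": -45,"grip": 0},
    {"x": 35.6,"y": -58.6,"z": 0,"rx": 0,"ry": 0,"rz": -45,"grip": 0},
    {"x": 35.6,"y": -58.6,"z": 0,"rx": 0,"ry": 0,"rz": -45,"grip": 0},
    {"x": 35.6,"y": -58.6,"z": 0,"rx": 0,"ry": 0,"rz": -45,"grip": 0},
    {"x": 35.6,"y": -58.6,"z": 0,"rx": 0,"ry": 0,"rz": -45,"grip": 0},
    {"x": 35.6,"y": -58.6,"z": 0,"rx": 0,"ry": 0,"rz": -45,"grip": 0},
    {"x": 35.6,"y": -58.6,"z": 0,"rx": 0,"ry": 0,"rz": -45,"grip": 0},
    {"x": 35.6,"y": -58.6,"z": 0,"rx": 0,"ry": 0,"rz": -45,"grip": 0},
  ],
)

```text
t: 1.68
position: [0.5407, -0.0234, 0.2421]
orientation: [-1.573, 0.001, 0.429]
contact_force: [0.4, -0.8, -0.7]
width: 0.997
```

Emit:
arm_command(
  targets=[
    {"x": -0.5,"y": 0.5,"z": -4,"rx": 0,"ry": 0,"rz": 0,"grip": 0.55},
    {"x": -0.5,"y": 0.5,"z": -8,"rx": 0,"ry": 0,"rz": 0,"grip": 0.55},
    {"x": -0.5,"y": 0.5,"z": -8,"rx": 0,"ry": 0,"rz": 0,"grip": 0.55},
    {"x": -0.5,"y": 0.5,"z": -8,"rx": 0,"ry": 0,"rz": 0,"grip": 0.55},
    {"x": -0.5,"y": 0.5,"z": -8,"rx": 0,"ry": 0,"rz": 0,"grip": 0.55},
    {"x": -0.5,"y": 0.5,"z": -8,"rx": 0,"ry": 0,"rz": 0,"grip": 0.55},
    {"x": -0.5,"y": 0.5,"z": -8,"rx": 0,"ry": 0,"rz": 0,"grip": 0.55},
  ],
)

```text
t: 2.27
position: [0.5359, -0.0131, 0.1644]
orientation: [-1.571, -0.003, 0.435]
contact_force: [0.1, -0.2, 0.4]
width: 0.454
```

```bash
cat > pic.py <<'E'
import sys,pickle
from h import *
np.set_printoptions(precision=4,suppress=True)
def snap(tag,roi=None,k=8):
    out=[]
    for n in("side","top"):
        c=bot.camera(n);pickle.dump(c,open(n+tag+".pkl","wb"))
        x0,x1,y0,y1=(235,310,180,250) if n=="side" else (245,320,170,240)
        out.append(cv2.resize(c["color"][y0:y1,x0:x1],None,fx=5.3,fy=5.3,interpolation=cv2.INTER_CUBIC))
    cv2.imwrite(f"pics/p{tag}.png",np.hstack(out))
if __name__=="__main__":
    snap(sys.argv[1]);o=bot.observe()
    for k in("t","joint_positions","position","orientation","contact_force","wrist_torque","width"):print(k,o[k])
E
python3 pic.py 1
```

```text
t 2.3667
joint_positions [-0.6207  0.2135  0.6347  1.8305 -0.1395  1.1399  0.4969]
position [ 0.5354 -0.0131  0.1637]
orientation [-1.5711 -0.0022  0.4355]
contact_force [-0.3384  0.2997 -0.07  ]
wrist_torque [-0.0143 -0.0118 -0.016 ]
width 0.44648942293467236
```

View pics/p1.png

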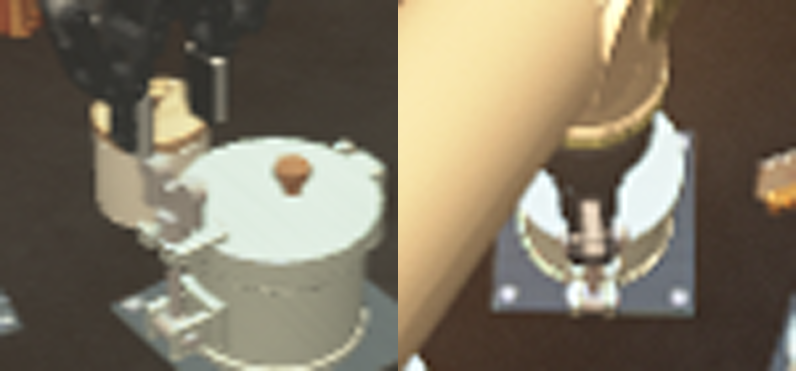

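Run:
```python
from h import *
import pickle
S=pickle.load(open("side1.pkl","rb"));T=pickle.load(open("top1.pkl","rb"))
p=np.array([.5354,-.0131]);u=np.array([np.cos(.4355),np.sin(.4355)]);v=np.array([-u[1],u[0]])
for z in(.14,.145,.15,.155,.16,.165):
  print(z,[((proj(S,[[*(p+d*u+e*v),z]])[0]+.5-[235,180])*5.3).round().tolist() for d in(-.019,.019) for e in(-.011,.011)])
m=proj(T,[[*p,.15]])[0];print("top",(m+.5-[245,170])*5.3+[398,0])
```

```text
0.14 [[153.0, 186.0], [125.0, 166.0], [212.0, 156.0], [183.0, 137.0]]
0.145 [[153.0, 178.0], [124.0, 158.0], [212.0, 148.0], [183.0, 129.0]]
0.15 [[153.0, 170.0], [124.0, 150.0], [212.0, 140.0], [183.0, 121.0]]
0.155 [[153.0, 161.0], [124.0, 141.0], [212.0, 131.0], [183.0, 112.0]]
0.16 [[153.0, 153.0], [123.0, 133.0], [212.0, 123.0], [183.0, 104.0]]
0.165 [[152.0, 144.0], [123.0, 125.0], [212.0, 115.0], [183.0, 96.0]]
top [588.97621081 221.43638365]
```

The picture shows the fingers straddling the nut, at crop (135,140) and (220,100) in the side view, with tips at about z 0.16. This matches the tool model within 2 mm, so I'll correct y by -4 mm, descend and check before closing.

Emit:
arm_command(
  targets=[
    {"x": 0,"y": -0.4,"z": -1.5,"rx": 0,"ry": 0,"rz": 0,"grip": 0.6},
    {"x": 0,"y": -0.4,"z": -3,"rx": 0,"ry": 0,"rz": 0,"grip": 0.65},
    {"x": 0,"y": -0.4,"z": -4.2,"rx": 0,"ry": 0,"rz": 0,"grip": 0.65},
    {"x": 0,"y": -0.4,"z": -4.2,"rx": 0,"ry": 0,"rz": 0,"grip": 0.65},
    {"x": 0,"y": -0.4,"z": -4.2,"rx": 0,"ry": 0,"rz": 0,"grip": 0.65},
    {"x": 0,"y": -0.4,"z": -4.2,"rx": 0,"ry": 0,"rz": 0,"grip": 0.65},
  ],
)

```text
t: 2.87
position: [0.5352, -0.0172, 0.1211]
orientation: [-1.571, -0.001, 0.435]
contact_force: [0.5, -0.6, 0.4]
width: 0.35
```

```bash
python3 pic.py 2
```

```text
t 2.9667
joint_positions [-0.5974  0.2684  0.6257  1.8727 -0.1799  1.0551  0.5356]
position [ 0.5353 -0.0172  0.1212]
orientation [-1.5711 -0.0014  0.4354]
contact_force [-0.3364 -0.1455  0.0564]
wrist_torque [-0.0071  0.0225 -0.0497]
width 0.35323080827288245
```

View pics/p2.png

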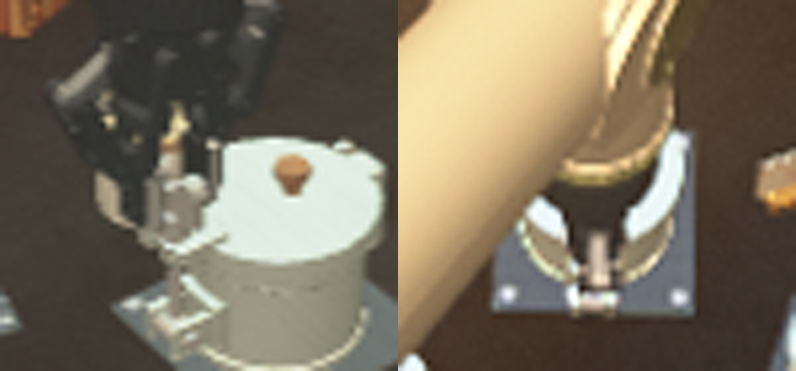

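The wings (180,195) sit between the two fingers at (155,205) and (213,170), with no contact. Closing gently.

Emit:
arm_command(
  targets=[
    {"x": 0,"y": 0,"z": 0,"rx": 0,"ry": 0,"rz": 0,"grip": 0.8},
    {"x": 0,"y": 0,"z": 0,"rx": 0,"ry": 0,"rz": 0,"grip": 0.8},
    {"x": 0,"y": 0,"z": 0,"rx": 0,"ry": 0,"rz": 0,"grip": 0.84},
    {"x": 0,"y": 0,"z": 0,"rx": 0,"ry": 0,"rz": 0,"grip": 0.84},
  ],
)

```text
t: 3.3
position: [0.5356, -0.0169, 0.121]
orientation: [-1.571, -0.002, 0.436]
contact_force: [4.0, 1.5, 2.9]
width: 0.163
```

Emit:
arm_command(
  targets=[
    {"x": 0,"y": 0,"z": 0,"rx": 0,"ry": 0,"rz": 0,"grip": 0.9},
    {"x": 0,"y": 0,"z": 0,"rx": 0,"ry": 0,"rz": 0,"grip": 0.9},
    {"x": 0,"y": 0,"z": 0,"rx": 0,"ry": 0,"rz": 0,"grip": 1},
    {"x": 0,"y": 0,"z": 0,"rx": 0,"ry": 0,"rz": 0,"grip": 1},
  ],
)

```text
t: 3.63
position: [0.5355, -0.0168, 0.1217]
orientation: [-1.571, -0.002, 0.436]
contact_force: [-1.2, 1.3, 13.0]
width: 0.103
```

```bash
python3 pic.py 3
```

```text
t 3.7333
joint_positions [-0.5975  0.268   0.6255  1.872  -0.1805  1.0557  0.5359]
position [ 0.5355 -0.0168  0.1217]
orientation [-1.5705 -0.0022  0.4357]
contact_force [-0.8031  2.2232 13.3934]
wrist_torque [0.5338 0.2325 0.1267]
width 0.10192027891955911
```

Emit:
arm_command(
  targets=[
    {"x": 0,"y": 0,"z": 0.06,"rx": 0,"ry": 0,"rz": 0,"grip": 1},
    {"x": 0,"y": 0,"z": 0.06,"rx": 0,"ry": 0,"rz": 0,"grip": 1},
    {"x": 0,"y": 0,"z": 0.08,"rx": 0,"ry": 0,"rz": 5,"grip": 1},
    {"x": 0,"y": 0,"z": 0.1,"rx": 0,"ry": 0,"rz": 10,"grip": 1},
    {"x": 0,"y": 0,"z": 0.1,"rx": 0,"ry": 0,"rz": 10,"grip": 1},
  ],
)

```text
t: 4.15
position: [0.5354, -0.0168, 0.1223]
orientation: [-1.571, -0.002, 0.616]
contact_force: [0.0, 1.8, 9.3]
width: 0.103
```

```bash
python3 pic.py 3
```

```text
t 4.25
joint_positions [-0.5749  0.2632  0.5985  1.8705 -0.1703  1.0566  0.702 ]
position [ 0.5354 -0.0169  0.1223]
orientation [-1.571  -0.0019  0.6106]
contact_force [0.3888 2.3453 8.7862]
wrist_torque [ 0.5271 -0.0658  0.1582]
width 0.10440286537955851
```

Emit:
arm_command(
  targets=[
    {"x": 0,"y": 0,"z": 0.06,"rx": 0,"ry": 0,"rz": 5,"grip": 1},
    {"x": 0,"y": 0,"z": 0.08,"rx": 0,"ry": 0,"rz": 10,"grip": 1},
    {"x": 0,"y": 0,"z": 0.11,"rx": 0,"ry": 0,"rz": 15,"grip": 1},
    {"x": 0,"y": 0,"z": 0.13,"rx": 0,"ry": 0,"rz": 20,"grip": 1},
    {"x": 0,"y": 0,"z": 0.15,"rx": 0,"ry": 0,"rz": 25,"grip": 1},
    {"x": 0,"y": 0,"z": 0.17,"rx": 0,"ry": 0,"rz": 30,"grip": 1},
    {"x": 0,"y": 0,"z": 0.2,"rx": 0,"ry": 0,"rz": 35,"grip": 1},
    {"x": 0,"y": 0,"z": 0.22,"rx": 0,"ry": 0,"rz": 40,"grip": 1},
    {"x": 0,"y": 0,"z": 0.22,"rx": 0,"ry": 0,"rz": 40,"grip": 1},
  ],
)

```text
t: 5.0
position: [0.5351, -0.0172, 0.1242]
orientation: [-1.572, -0.001, 1.313]
contact_force: [1.3, 1.5, 5.2]
width: 0.104
```

```bash
python3 pic.py 4
```

```text
t 5.1
joint_positions [-0.4891  0.2494  0.4975  1.8651 -0.136   1.0593  1.3705]
position [ 0.5351 -0.0172  0.1241]
orientation [-1.5716 -0.0007  1.3085]
contact_force [0.9736 1.0941 4.5151]
wrist_torque [ 0.26   -0.2992  0.1118]
width 0.10358077607190204
```

Emit:
arm_command(
  targets=[
    {"x": 0,"y": 0,"z": 0.03,"rx": 0,"ry": 0,"rz": 5,"grip": 1},
    {"x": 0,"y": 0,"z": 0.06,"rx": 0,"ry": 0,"rz": 10,"grip": 1},
    {"x": 0,"y": 0,"z": 0.08,"rx": 0,"ry": 0,"rz": 15,"grip": 1},
    {"x": 0,"y": 0,"z": 0.1,"rx": 0,"ry": 0,"rz": 20,"grip": 1},
    {"x": 0,"y": 0,"z": 0.12,"rx": 0,"ry": 0,"rz": 25,"grip": 1},
    {"x": 0,"y": 0,"z": 0.15,"rx": 0,"ry": 0,"rz": 30,"grip": 1},
    {"x": 0,"y": 0,"z": 0.17,"rx": 0,"ry": 0,"rz": 35,"grip": 1},
    {"x": 0,"y": 0,"z": 0.19,"rx": 0,"ry": 0,"rz": 40,"grip": 1},
    {"x": 0,"y": 0,"z": 0.21,"rx": 0,"ry": 0,"rz": 45,"grip": 1},
    {"x": 0,"y": 0,"z": 0.24,"rx": 0,"ry": 0,"rz": 50,"grip": 1},
    {"x": 0,"y": 0,"z": 0.24,"rx": 0,"ry": 0,"rz": 50,"grip": 1},
  ],
)

```text
t: 6.02
position: [0.5351, -0.0176, 0.1263]
orientation: [-1.571, 0.001, 2.184]
contact_force: [2.4, -1.4, 3.2]
width: 0.102
```

```bash
python3 pic.py 5
```

```text
t 6.1167
joint_positions [-0.3901  0.2382  0.3831  1.8581 -0.1008  1.0632  2.2097]
position [ 0.5351 -0.0176  0.1263]
orientation [-1.5714  0.0007  2.1776]
contact_force [ 2.3766 -0.3201  3.6085]
wrist_torque [-0.2464 -0.651   0.1228]
width 0.10407669786260454
```

View pics/p5.png

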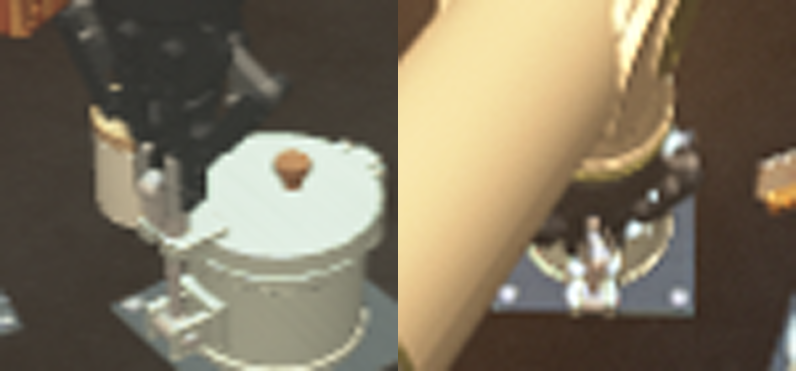

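Emit:
arm_command(
  targets=[
    {"x": 0,"y": 0,"z": 0,"rx": 0,"ry": 0,"rz": 0,"grip": 0.7},
    {"x": 0,"y": 0,"z": 0,"rx": 0,"ry": 0,"rz": 0,"grip": 0.7},
    {"x": 0,"y": 0,"z": 0,"rx": 0,"ry": 0,"rz": 0,"grip": 0.65},
    {"x": 0,"y": 0,"z": 0,"rx": 0,"ry": 0,"rz": 0,"grip": 0.65},
    {"x": 0,"y": 0,"z": 2.5,"rx": 0,"ry": 0,"rz": 0,"grip": 0.65},
    {"x": 0,"y": 0,"z": 5,"rx": 0,"ry": 0,"rz": 0,"grip": 0.65},
    {"x": 0,"y": 0,"z": 5,"rx": 0,"ry": 0,"rz": 0,"grip": 0.65},
  ],
)

```text
t: 6.7
position: [0.5365, -0.0173, 0.1799]
orientation: [-1.575, 0.002, 2.18]
contact_force: [0.4, -0.5, 1.1]
width: 0.352
```

Emit:
arm_command(
  targets=[
    {"x": 0,"y": 0,"z": 0,"rx": 0,"ry": 0,"rz": -7,"grip": 0.65},
    {"x": 0,"y": 0,"z": 0,"rx": 0,"ry": 0,"rz": -14,"grip": 0.65},
    {"x": 0,"y": 0,"z": 0,"rx": 0,"ry": 0,"rz": -21,"grip": 0.65},
    {"x": 0,"y": 0,"z": 0,"rx": 0,"ry": 0,"rz": -28,"grip": 0.65},
    {"x": 0,"y": 0,"z": 0,"rx": 0,"ry": 0,"rz": -35,"grip": 0.65},
    {"x": 0,"y": 0,"z": 0,"rx": 0,"ry": 0,"rz": -42,"grip": 0.65},
    {"x": 0,"y": 0,"z": 0,"rx": 0,"ry": 0,"rz": -49,"grip": 0.65},
    {"x": 0,"y": 0,"z": 0,"rx": 0,"ry": 0,"rz": -56,"grip": 0.65},
    {"x": 0,"y": 0,"z": 0,"rx": 0,"ry": 0,"rz": -63,"grip": 0.65},
    {"x": 0,"y": 0,"z": 0,"rx": 0,"ry": 0,"rz": -70,"grip": 0.65},
    {"x": 0,"y": 0,"z": 0,"rx": 0,"ry": 0,"rz": -77,"grip": 0.65},
    {"x": 0,"y": 0,"z": 0,"rx": 0,"ry": 0,"rz": -84,"grip": 0.65},
    {"x": 0,"y": 0,"z": 0,"rx": 0,"ry": 0,"rz": -90,"grip": 0.65},
    {"x": 0,"y": 0,"z": 0,"rx": 0,"ry": 0,"rz": -90,"grip": 0.65},
    {"x": 0,"y": 0,"z": 0,"rx": 0,"ry": 0,"rz": -90,"grip": 0.65},
  ],
)

```text
t: 7.95
position: [0.5344, -0.0171, 0.1755]
orientation: [-1.571, 0.001, 0.613]
contact_force: [0.7, -0.1, 0.7]
width: 0.352
```

Emit:
arm_command(
  targets=[
    {"x": 0,"y": 0,"z": 0,"rx": 0,"ry": 0,"rz": -7,"grip": 0.65},
    {"x": 0,"y": 0,"z": 0,"rx": 0,"ry": 0,"rz": -14,"grip": 0.65},
    {"x": 0,"y": 0,"z": 0,"rx": 0,"ry": 0,"rz": -21,"grip": 0.65},
    {"x": 0,"y": 0,"z": 0,"rx": 0,"ry": 0,"rz": -28,"grip": 0.65},
    {"x": 0,"y": 0,"z": 0,"rx": 0,"ry": 0,"rz": -35,"grip": 0.65},
    {"x": 0,"y": 0,"z": 0,"rx": 0,"ry": 0,"rz": -42,"grip": 0.65},
    {"x": 0,"y": 0,"z": 0,"rx": 0,"ry": 0,"rz": -49,"grip": 0.65},
    {"x": 0,"y": 0,"z": 0,"rx": 0,"ry": 0,"rz": -56,"grip": 0.65},
    {"x": 0,"y": 0,"z": 0,"rx": 0,"ry": 0,"rz": -63,"grip": 0.65},
    {"x": 0,"y": 0,"z": 0,"rx": 0,"ry": 0,"rz": -70,"grip": 0.65},
    {"x": 0,"y": 0,"z": 0,"rx": 0,"ry": 0,"rz": -77,"grip": 0.65},
    {"x": 0,"y": 0,"z": 0,"rx": 0,"ry": 0,"rz": -84,"grip": 0.65},
    {"x": 0,"y": 0,"z": 0,"rx": 0,"ry": 0,"rz": -90,"grip": 0.65},
    {"x": 0,"y": 0,"z": 0,"rx": 0,"ry": 0,"rz": -90,"grip": 0.65},
    {"x": 0,"y": 0,"z": 0,"rx": 0,"ry": 0,"rz": -90,"grip": 0.65},
  ],
)

```text
t: 9.2
position: [0.5346, -0.0171, 0.1758]
orientation: [-1.571, -0.0, -0.955]
contact_force: [-0.9, -0.6, 0.3]
width: 0.351
```

```bash
python3 pic.py 6
```

```text
t 9.3
joint_positions [-0.7011  0.2115  0.7353  1.82   -0.1536  1.168  -0.8725]
position [ 0.5346 -0.0172  0.1759]
orientation [-1.5709 -0.     -0.9561]
contact_force [ 0.1309  0.7704 -0.2034]
wrist_torque [-0.0203 -0.0418 -0.0211]
width 0.34777307939177177
```

View pics/p6.png

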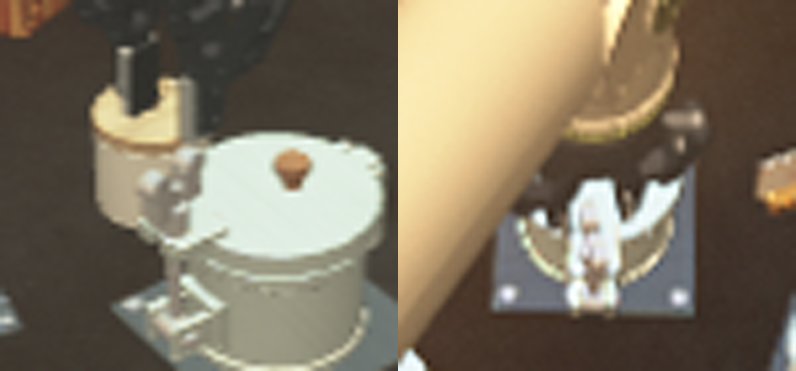

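```bash
cat > rise.py <<'E'
import sys,pickle
from h import *
def rise(a,b):
    L=[pickle.load(open(f"side{t}.pkl","rb"))["color"] for t in(a,b)]
    for nm,(x0,x1,y0,y1) in {"knob":(279,301,202,222),"rightrim":(300,316,200,226),"static(plate)":(280,315,232,258)}.items():
        g=[cv2.cvtColor(i,cv2.COLOR_BGR2GRAY)[y0:y1,x0:x1].astype(np.float32) for i in L]
        w=cv2.createHanningWindow(g[0].shape[::-1],cv2.CV_32F)
        print(a,b,nm,cv2.phaseCorrelate(g[0],g[1],w))
        t=cv2.resize(g[0][4:-4,3:-3],None,fx=10,fy=10,interpolation=3);I=cv2.resize(g[1],None,fx=10,fy=10,interpolation=3)
        r=cv2.matchTemplate(I,t,cv2.TM_CCOEFF_NORMED);l=cv2.minMaxLoc(r);print("   match",(l[3][0]-30)/10,(l[3][1]-40)/10,round(l[1],3))
S=pickle.load(open("side0.pkl","rb"))
q=proj(S,[[.5965,.0065,.1],[.5965,.0065,.105]]);print("px per 5mm",q[1]-q[0])
for b in sys.argv[1:]: rise("0",b)
E
python3 rise.py 3 4 5 6
```

```text
px per 5mm [ 0.0328029  -1.46167703]
0 3 knob ((-0.039485205387428834, 0.04215599787227475), 0.9702691038449606)
   match 0.0 0.0 0.999
0 3 rightrim ((0.042459230631189726, 0.5030839485072729), 0.9992954300509559)
   match 0.0 0.0 1.0
0 3 static(plate) ((-0.018952809399070958, 0.488451514333903), 0.9946486832183085)
   match 0.0 0.0 1.0
0 4 knob ((-0.008037248568491862, -0.33505556316139007), 1.020160618921121)
   match 0.0 0.0 0.904
0 4 rightrim ((-0.22882402025853565, 0.2018247579264454), 1.1924997576408916)
   match 0.0 0.0 0.986
0 4 static(plate) ((-0.027431070174678496, 0.4916182308587107), 1.0016607174902787)
   match 0.0 0.0 1.0
0 5 knob ((0.14833866812000096, -0.7240845987371074), 0.9659415766596794)
   match 0.0 -1.0 0.993
0 5 rightrim ((-0.32597485688508243, 0.05024379503546861), 1.211326128906674)
   match 0.0 -1.0 0.99
0 5 static(plate) ((-0.02924325890359114, 0.49284703127124807), 1.0059641703288742)
   match 0.0 0.0 1.0
0 6 knob ((0.11683912953911602, -0.7296123638378536), 0.9654973496993383)
   match 0.0 -1.0 0.994
0 6 rightrim ((-0.3347292496210468, -0.01934328917251804), 1.1957606143421597)
   match 0.0 -1.0 0.99
0 6 static(plate) ((0.01206786353018785, 0.458350814584664), 1.00637978597433)
   match 0.0 0.0 1.0
```

Emit:
arm_command(
  targets=[
    {"x": 0.05,"y": 0,"z": -2.5,"rx": 0,"ry": 0,"rz": 0,"grip": 0.65},
    {"x": 0.05,"y": 0,"z": -4.9,"rx": 0,"ry": 0,"rz": 0,"grip": 0.65},
    {"x": 0.05,"y": 0,"z": -4.9,"rx": 0,"ry": 0,"rz": 0,"grip": 0.65},
    {"x": 0.05,"y": 0,"z": -4.9,"rx": 0,"ry": 0,"rz": 0,"grip": 0.65},
  ],
)

```text
t: 9.63
position: [0.5345, -0.0174, 0.1265]
orientation: [-1.573, 0.001, -0.959]
contact_force: [-0.4, 0.7, 0.6]
width: 0.348
```

Emit:
arm_command(
  targets=[
    {"x": 0,"y": 0,"z": 0,"rx": 0,"ry": 0,"rz": 0,"grip": 0.8},
    {"x": 0,"y": 0,"z": 0,"rx": 0,"ry": 0,"rz": 0,"grip": 0.84},
    {"x": 0,"y": 0,"z": 0,"rx": 0,"ry": 0,"rz": 0,"grip": 0.84},
    {"x": 0,"y": 0,"z": 0.03,"rx": 0,"ry": 0,"rz": 0,"grip": 0.9},
    {"x": 0,"y": 0,"z": 0.06,"rx": 0,"ry": 0,"rz": 0,"grip": 1},
    {"x": 0,"y": 0,"z": 0.06,"rx": 0,"ry": 0,"rz": 0,"grip": 1},
    {"x": 0,"y": 0,"z": 0.06,"rx": 0,"ry": 0,"rz": 0,"grip": 1},
  ],
)

```text
t: 10.22
position: [0.5358, -0.0172, 0.1281]
orientation: [-1.57, -0.001, -0.961]
contact_force: [1.5, 0.1, 3.4]
width: 0.1
```

```bash
python3 pic.py 7
```

```text
t 10.3167
joint_positions [-0.6771  0.2752  0.7206  1.8684 -0.2058  1.0717 -0.837 ]
position [ 0.5358 -0.0172  0.1281]
orientation [-1.5696 -0.0007 -0.9608]
contact_force [ 1.7308 -0.466   4.5846]
wrist_torque [ 0.0214 -0.4033  0.0312]
width 0.10025275812156897
```

View pics/p7.png

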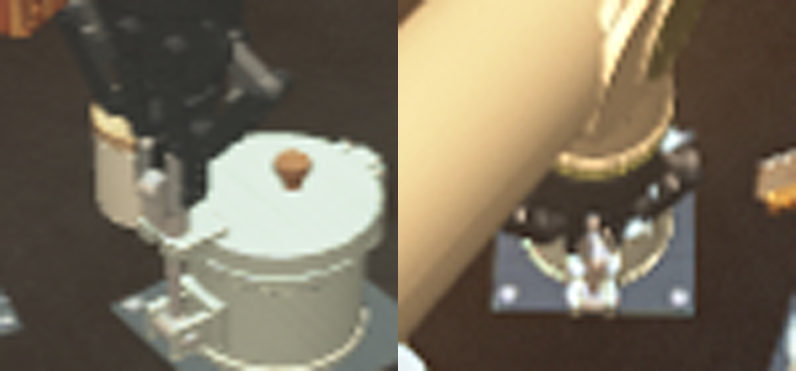

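Gripped again with wings between the pads at (165,190) and low force. Turning 40° more, to about 6.2 mm.

Emit:
arm_command(
  targets=[
    {"x": 0,"y": 0,"z": 0.02,"rx": 0,"ry": 0,"rz": 5,"grip": 1},
    {"x": 0,"y": 0,"z": 0.05,"rx": 0,"ry": 0,"rz": 10,"grip": 1},
    {"x": 0,"y": 0,"z": 0.07,"rx": 0,"ry": 0,"rz": 15,"grip": 1},
    {"x": 0,"y": 0,"z": 0.09,"rx": 0,"ry": 0,"rz": 20,"grip": 1},
    {"x": 0,"y": 0,"z": 0.11,"rx": 0,"ry": 0,"rz": 25,"grip": 1},
    {"x": 0,"y": 0,"z": 0.13,"rx": 0,"ry": 0,"rz": 30,"grip": 1},
    {"x": 0,"y": 0,"z": 0.16,"rx": 0,"ry": 0,"rz": 35,"grip": 1},
    {"x": 0,"y": 0,"z": 0.18,"rx": 0,"ry": 0,"rz": 40,"grip": 1},
    {"x": 0,"y": 0,"z": 0.18,"rx": 0,"ry": 0,"rz": 40,"grip": 1},
  ],
)

```text
t: 11.07
position: [0.5357, -0.0172, 0.1298]
orientation: [-1.57, -0.001, -0.259]
contact_force: [1.8, -0.4, 5.5]
width: 0.098
```

```bash
python3 pic.py 8; python3 rise.py 7 8
```

```text
t 11.1667
joint_positions [-0.5859  0.2556  0.6106  1.8629 -0.166   1.0724 -0.1765]
position [ 0.5357 -0.0172  0.1298]
orientation [-1.5703 -0.0012 -0.2655]
contact_force [ 1.3296 -0.3339  6.9532]
wrist_torque [-0.0094 -0.4227  0.0317]
width 0.0998788410120912
px per 5mm [ 0.0328029  -1.46167703]
0 7 knob ((0.11458648523622905, -0.7244011572009157), 0.9662830952554942)
   match 0.0 -1.0 0.994
0 7 rightrim ((-0.35250921526159296, -0.047094736643298774), 1.1800788155308477)
   match 0.0 -1.0 0.99
0 7 static(plate) ((-0.024949920638842826, 0.49805939294385837), 0.9980488054055736)
   match 0.0 0.0 1.0
0 8 knob ((0.1117813919416406, -0.7324269671913104), 0.9645034939050674)
   match 0.0 -1.0 0.993
0 8 rightrim ((-0.30185817263894954, 0.029425598923458196), 1.1949031099125191)
   match 0.0 -1.0 0.99
0 8 static(plate) ((-0.01624259141343032, 0.5089716227231715), 0.9931798568723623)
   match 0.0 0.0 1.0
```

The lid stopped rising between 100° and 140°: the knob shift stays at -0.73 px, about 2.5–3.5 mm. Clearing the lip therefore needs about 8–8.5 mm. Next, 45° more, to about 8.2 mm.

Emit:
arm_command(
  targets=[
    {"x": 0,"y": 0,"z": 0.03,"rx": 0,"ry": 0,"rz": 5,"grip": 1},
    {"x": 0,"y": 0,"z": 0.06,"rx": 0,"ry": 0,"rz": 10,"grip": 1},
    {"x": 0,"y": 0,"z": 0.08,"rx": 0,"ry": 0,"rz": 15,"grip": 1},
    {"x": 0,"y": 0,"z": 0.1,"rx": 0,"ry": 0,"rz": 20,"grip": 1},
    {"x": 0,"y": 0,"z": 0.13,"rx": 0,"ry": 0,"rz": 25,"grip": 1},
    {"x": 0,"y": 0,"z": 0.15,"rx": 0,"ry": 0,"rz": 30,"grip": 1},
    {"x": 0,"y": 0,"z": 0.17,"rx": 0,"ry": 0,"rz": 35,"grip": 1},
    {"x": 0,"y": 0,"z": 0.2,"rx": 0,"ry": 0,"rz": 40,"grip": 1},
    {"x": 0,"y": 0,"z": 0.22,"rx": 0,"ry": 0,"rz": 45,"grip": 1},
    {"x": 0,"y": 0,"z": 0.22,"rx": 0,"ry": 0,"rz": 45,"grip": 1},
  ],
)

```text
t: 12.0
position: [0.5356, -0.0172, 0.1319]
orientation: [-1.571, -0.001, 0.524]
contact_force: [2.4, 1.4, 5.1]
width: 0.1
```

```bash
python3 pic.py 9; python3 rise.py 9
```

```text
t 12.1
joint_positions [-0.4925  0.2409  0.5005  1.8567 -0.1307  1.0753  0.576 ]
position [ 0.5356 -0.0172  0.1318]
orientation [-1.5711 -0.0009  0.518 ]
contact_force [ 3.1587 -0.0195  4.7417]
wrist_torque [-0.0144 -0.6688  0.1267]
width 0.09759854405916443
px per 5mm [ 0.0328029  -1.46167703]
0 9 knob ((0.12011927071474382, -0.7433391880703599), 0.9669434279203415)
   match 0.0 -1.0 0.994
0 9 rightrim ((-0.3580594754477051, 0.02759022111778542), 1.180857922191973)
   match 0.0 -1.0 0.99
0 9 static(plate) ((-0.03795325798202498, 0.49950530187186537), 1.0095063862180023)
   match 0.0 0.0 1.0
```

View pics/p9.png

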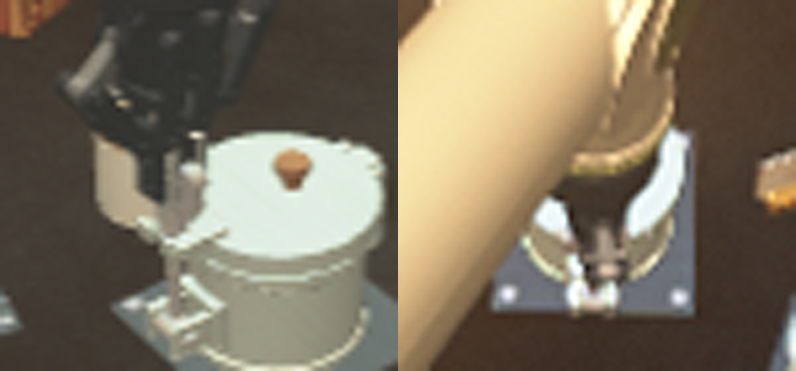

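Total turn is now about 185°, or 8.2–9.2 mm. I'll test whether the bolt comes by pulling toward the pot's front in sub-millimetre steps.

Emit:
arm_command(
  targets=[
    {"x": -0.05,"y": -0.02,"z": 0,"rx": 0,"ry": 0,"rz": 0,"grip": 1},
    {"x": -0.05,"y": -0.02,"z": 0,"rx": 0,"ry": 0,"rz": 0,"grip": 1},
    {"x": -0.05,"y": -0.02,"z": 0,"rx": 0,"ry": 0,"rz": 0,"grip": 1},
  ],
)

```text
t: 12.35
position: [0.5352, -0.0173, 0.1318]
orientation: [-1.571, -0.001, 0.52]
contact_force: [2.9, 0.1, 5.5]
width: 0.1
```

Emit:
arm_command(
  targets=[
    {"x": -0.05,"y": -0.02,"z": 0,"rx": 0,"ry": 0,"rz": 0,"grip": 1},
    {"x": -0.05,"y": -0.02,"z": 0,"rx": 0,"ry": 0,"rz": 0,"grip": 1},
    {"x": -0.05,"y": -0.02,"z": 0,"rx": 0,"ry": 0,"rz": 0,"grip": 1},
  ],
)

```text
t: 12.6
position: [0.5347, -0.0175, 0.1318]
orientation: [-1.571, -0.001, 0.522]
contact_force: [5.1, 0.5, 5.3]
width: 0.102
```

Emit:
arm_command(
  targets=[
    {"x": -0.05,"y": -0.02,"z": 0,"rx": 0.3,"ry": -0.8,"rz": 0,"grip": 1},
    {"x": -0.05,"y": -0.02,"z": 0,"rx": 0.3,"ry": -0.8,"rz": 0,"grip": 1},
    {"x": -0.05,"y": -0.02,"z": 0,"rx": 0.3,"ry": -0.8,"rz": 0,"grip": 1},
  ],
)

```text
t: 12.85
position: [0.5337, -0.0179, 0.1317]
orientation: [-1.573, -0.015, 0.522]
contact_force: [3.7, -0.2, 6.3]
width: 0.098
```

Emit:
arm_command(
  targets=[
    {"x": -0.05,"y": -0.02,"z": 0,"rx": 0.1,"ry": -0.3,"rz": 0,"grip": 1},
    {"x": -0.05,"y": -0.02,"z": 0,"rx": 0.1,"ry": -0.3,"rz": 0,"grip": 1},
    {"x": -0.05,"y": -0.02,"z": 0,"rx": 0.1,"ry": -0.3,"rz": 0,"grip": 1},
  ],
)

```text
t: 13.1
position: [0.5333, -0.018, 0.1318]
orientation: [-1.574, -0.021, 0.522]
contact_force: [2.5, 0.3, 7.3]
width: 0.101
```

Emit:
arm_command(
  targets=[
    {"x": -0.05,"y": -0.02,"z": 0,"rx": 0.1,"ry": -0.3,"rz": 0,"grip": 1},
    {"x": -0.09,"y": -0.04,"z": 0,"rx": 0.2,"ry": -0.6,"rz": 0,"grip": 1},
    {"x": -0.09,"y": -0.04,"z": 0,"rx": 0.2,"ry": -0.6,"rz": 0,"grip": 1},
  ],
)

```text
t: 13.35
position: [0.5323, -0.0185, 0.1317]
orientation: [-1.576, -0.032, 0.522]
contact_force: [2.2, 1.3, 5.8]
width: 0.103
```

Emit:
arm_command(
  targets=[
    {"x": -0.05,"y": -0.02,"z": 0,"rx": 0.1,"ry": -0.3,"rz": 0,"grip": 1},
    {"x": -0.05,"y": -0.02,"z": 0,"rx": 0.1,"ry": -0.3,"rz": 0,"grip": 1},
  ],
)

```text
t: 13.52
position: [0.5319, -0.0186, 0.1317]
orientation: [-1.578, -0.037, 0.522]
contact_force: [3.1, 0.6, 6.0]
width: 0.098
```

Emit:
arm_command(
  targets=[
    {"x": -0.05,"y": -0.02,"z": 0,"rx": 0.1,"ry": -0.3,"rz": 0,"grip": 1},
    {"x": -0.05,"y": -0.02,"z": 0,"rx": 0.1,"ry": -0.3,"rz": 0,"grip": 1},
  ],
)

```text
t: 13.68
position: [0.5314, -0.0187, 0.1317]
orientation: [-1.579, -0.043, 0.522]
contact_force: [3.0, 1.0, 5.0]
width: 0.098
```

Emit:
arm_command(
  targets=[
    {"x": -0.05,"y": -0.02,"z": 0,"rx": 0.1,"ry": -0.3,"rz": 0,"grip": 1},
    {"x": -0.09,"y": -0.04,"z": 0,"rx": 0.2,"ry": -0.6,"rz": 0,"grip": 1},
  ],
)

```text
t: 13.85
position: [0.5305, -0.0191, 0.1317]
orientation: [-1.581, -0.053, 0.522]
contact_force: [3.1, 0.9, 5.5]
width: 0.098
```

Emit:
arm_command(
  targets=[
    {"x": -0.05,"y": -0.02,"z": 0,"rx": 0.1,"ry": -0.3,"rz": 0,"grip": 1},
    {"x": -0.05,"y": -0.02,"z": 0,"rx": 0.1,"ry": -0.3,"rz": 0,"grip": 1},
  ],
)

```text
t: 14.02
position: [0.5299, -0.0193, 0.1316]
orientation: [-1.582, -0.059, 0.522]
contact_force: [2.4, 0.9, 5.5]
width: 0.101
```

Emit:
arm_command(
  targets=[
    {"x": -0.05,"y": -0.02,"z": 0,"rx": 0.1,"ry": -0.3,"rz": 0,"grip": 1},
    {"x": -0.05,"y": -0.02,"z": 0,"rx": 0.1,"ry": -0.3,"rz": 0,"grip": 1},
  ],
)

```text
t: 14.18
position: [0.5294, -0.0195, 0.1316]
orientation: [-1.583, -0.064, 0.522]
contact_force: [2.6, 0.6, 4.2]
width: 0.098
```

Emit:
arm_command(
  targets=[
    {"x": -0.05,"y": -0.02,"z": 0,"rx": 0.1,"ry": -0.3,"rz": 0,"grip": 1},
    {"x": -0.05,"y": -0.02,"z": 0,"rx": 0.1,"ry": -0.3,"rz": 0,"grip": 1},
  ],
)

```text
t: 14.35
position: [0.5288, -0.0197, 0.1316]
orientation: [-1.584, -0.069, 0.522]
contact_force: [2.5, 0.7, 4.8]
width: 0.102
```

Emit:
arm_command(
  targets=[
    {"x": -0.16,"y": -0.06,"z": -0.01,"rx": 0.4,"ry": -0.9,"rz": 0,"grip": 1},
    {"x": -0.16,"y": -0.06,"z": -0.01,"rx": 0.4,"ry": -0.9,"rz": 0,"grip": 1},
  ],
)

```text
t: 14.52
position: [0.527, -0.0205, 0.1314]
orientation: [-1.586, -0.087, 0.522]
contact_force: [3.2, 1.2, 4.9]
width: 0.097
```

Emit:
arm_command(
  targets=[
    {"x": -0.08,"y": -0.03,"z": -0.01,"rx": 0.2,"ry": -0.5,"rz": 0,"grip": 1},
    {"x": -0.15,"y": -0.06,"z": -0.02,"rx": 0.3,"ry": -1,"rz": 0,"grip": 1},
  ],
)

```text
t: 14.68
position: [0.5258, -0.0209, 0.1312]
orientation: [-1.59, -0.105, 0.523]
contact_force: [1.9, 2.2, 5.3]
width: 0.1
```

Emit:
arm_command(
  targets=[
    {"x": -0.08,"y": -0.03,"z": -0.01,"rx": 0.2,"ry": -0.5,"rz": 0,"grip": 1},
    {"x": -0.15,"y": -0.06,"z": -0.02,"rx": 0.3,"ry": -1,"rz": 0,"grip": 1},
  ],
)

```text
t: 14.85
position: [0.5242, -0.0215, 0.131]
orientation: [-1.594, -0.122, 0.524]
contact_force: [2.1, 0.9, 5.5]
width: 0.101
```

Emit:
arm_command(
  targets=[
    {"x": -0.08,"y": -0.03,"z": -0.01,"rx": 0.2,"ry": -0.5,"rz": 0,"grip": 1},
    {"x": -0.15,"y": -0.06,"z": -0.02,"rx": 0.3,"ry": -1,"rz": 0,"grip": 1},
  ],
)

```text
t: 15.02
position: [0.5226, -0.022, 0.1308]
orientation: [-1.598, -0.14, 0.524]
contact_force: [2.8, 1.8, 5.7]
width: 0.102
```

```bash
python3 pic.py 10
```

```text
t 15.1167
joint_positions [-0.4889  0.1118  0.5025  1.9989 -0.1275  0.9137  0.6006]
position [ 0.5223 -0.0221  0.1308]
orientation [-1.5981 -0.1399  0.524 ]
contact_force [1.1027 0.9122 4.8535]
wrist_torque [ 0.2542 -0.5435  0.0473]
width 0.09614077915663051
```

View pics/p10.png

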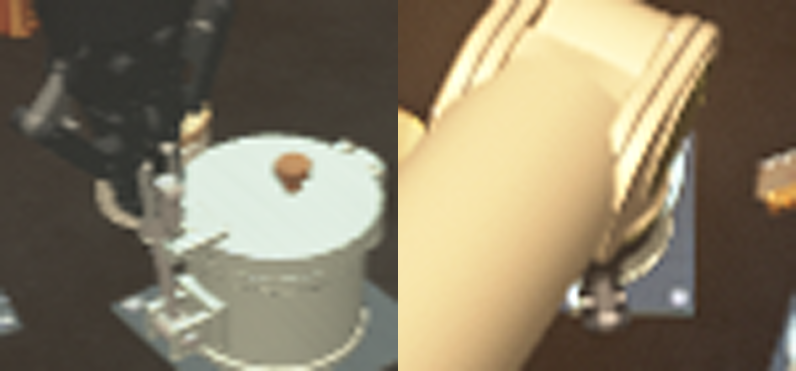

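The bolt comes freely at a steady 2–3 N and now leans out about 0.15 rad: the nut is at side crop (165,195), moving left of the lug. Continuing along the arc.

Emit:
arm_command(
  targets=[
    {"x": -0.23,"y": -0.09,"z": -0.05,"rx": 0.5,"ry": -1.4,"rz": 0,"grip": 1},
    {"x": -0.47,"y": -0.18,"z": -0.09,"rx": 1.1,"ry": -2.8,"rz": 0,"grip": 1},
    {"x": -0.7,"y": -0.27,"z": -0.15,"rx": 1.6,"ry": -4.2,"rz": 0,"grip": 1},
    {"x": -0.93,"y": -0.36,"z": -0.2,"rx": 2.1,"ry": -5.6,"rz": 0,"grip": 1},
  ],
)

```text
t: 15.45
position: [0.5132, -0.0255, 0.1288]
orientation: [-1.616, -0.244, 0.528]
contact_force: [2.0, 2.4, 3.9]
width: 0.097
```

Emit:
arm_command(
  targets=[
    {"x": -0.23,"y": -0.09,"z": -0.07,"rx": 0.5,"ry": -1.4,"rz": 0,"grip": 1},
    {"x": -0.45,"y": -0.17,"z": -0.14,"rx": 1.1,"ry": -2.8,"rz": 0,"grip": 1},
    {"x": -0.68,"y": -0.26,"z": -0.22,"rx": 1.6,"ry": -4.2,"rz": 0,"grip": 1},
    {"x": -0.91,"y": -0.35,"z": -0.3,"rx": 2.1,"ry": -5.6,"rz": 0,"grip": 1},
  ],
)

```text
t: 15.78
position: [0.5039, -0.029, 0.1256]
orientation: [-1.635, -0.346, 0.533]
contact_force: [2.5, 2.6, 4.5]
width: 0.098
```

```bash
python3 pic.py 11
```

```text
t 15.8833
joint_positions [-0.4624 -0.056   0.5146  2.1988 -0.1736  0.6749  0.6955]
position [ 0.5032 -0.0293  0.1253]
orientation [-1.6335 -0.3453  0.532 ]
contact_force [1.0154 2.4274 4.0079]
wrist_torque [ 0.4128 -0.4033  0.2364]
width 0.09778902694056207
```

View pics/p11.png

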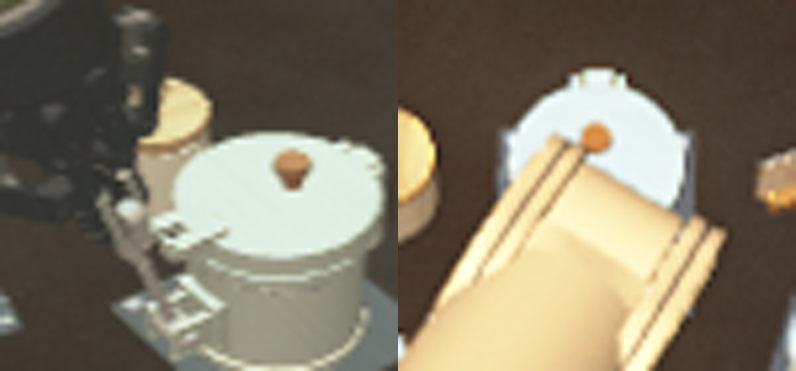

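The bolt is fully out of the lug at about 0.35 rad, with the nut at (130,210) left of the prongs at (175,235). Joint 4 is nearing its range, so I'll open, set the tool upright again, and push the wings from the pot side with the inner finger.

Emit:
arm_command(
  targets=[
    {"x": 0,"y": 0,"z": 0,"rx": 0,"ry": 0,"rz": 0,"grip": 0.5},
    {"x": 0,"y": 0,"z": 0,"rx": 0,"ry": 0,"rz": 0,"grip": 0.5},
    {"x": 0,"y": 0,"z": 0,"rx": 0,"ry": 0,"rz": 0,"grip": 0.5},
    {"x": 0,"y": 0,"z": 0,"rx": 0,"ry": 0,"rz": 0,"grip": 0.5},
    {"x": 0,"y": 0,"z": 0.5,"rx": -1.8,"ry": 4.7,"rz": 0,"grip": 0.5},
    {"x": -0.1,"y": 0,"z": 0.8,"rx": -3.5,"ry": 9.4,"rz": 0,"grip": 0.5},
    {"x": -0.2,"y": 0,"z": 1.2,"rx": -5.3,"ry": 14,"rz": 0,"grip": 0.5},
    {"x": -0.2,"y": 0,"z": 1.5,"rx": -7,"ry": 18.7,"rz": 0,"grip": 0.5},
    {"x": -0.2,"y": 0,"z": 1.5,"rx": -7,"ry": 18.7,"rz": 0,"grip": 0.5},
    {"x": -0.2,"y": 0,"z": 1.5,"rx": -7,"ry": 18.7,"rz": 0,"grip": 0.5},
  ],
)

```text
t: 16.72
position: [0.5028, -0.0291, 0.1401]
orientation: [-1.576, -0.001, 0.524]
contact_force: [-0.2, -0.2, -0.2]
width: 0.499
```

```bash
python3 pic.py 12
```

```text
t 16.8167
joint_positions [-0.4879  0.1481  0.4939  1.933  -0.0762  1.075   0.5596]
position [ 0.5017 -0.0299  0.1401]
orientation [-1.5754 -0.002   0.5221]
contact_force [-0.1552 -0.353   0.547 ]
wrist_torque [-0.0068  0.056   0.0069]
width 0.5013399172259876
```

View pics/p12.png

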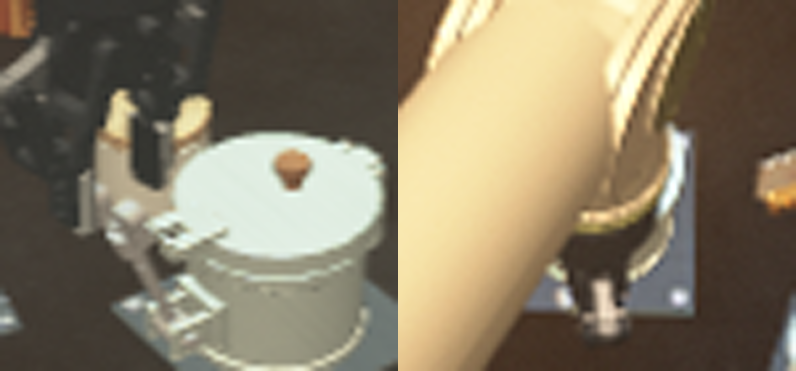

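The fingers are open and upright around the nut at (130,220), the bolt stayed put, and the contact force is near zero. Pushing outward and down.

Emit:
arm_command(
  targets=[
    {"x": -0.5,"y": -0.2,"z": -0.5,"rx": 0,"ry": 0,"rz": 0,"grip": 0.5},
    {"x": -0.9,"y": -0.4,"z": -0.9,"rx": 0,"ry": 0,"rz": 0,"grip": 0.5},
    {"x": -1.6,"y": -0.6,"z": -1.2,"rx": 0,"ry": 0,"rz": 0,"grip": 0.5},
    {"x": -2.2,"y": -0.9,"z": -1.4,"rx": 0,"ry": 0,"rz": 0,"grip": 0.5},
    {"x": -2.7,"y": -1.1,"z": -1.6,"rx": 0,"ry": 0,"rz": 0,"grip": 0.5},
    {"x": -3.2,"y": -1.2,"z": -1.9,"rx": 0,"ry": 0,"rz": 0,"grip": 0.5},
  ],
)

```text
t: 17.32
position: [0.4699, -0.0417, 0.1219]
orientation: [-1.576, -0.002, 0.523]
contact_force: [1.0, -0.9, 0.4]
width: 0.496
```

```bash
python3 pic.py 13
```

```text
t 17.4167
joint_positions [-0.4826  0.098   0.499   2.026  -0.0511  1.0274  0.5631]
position [ 0.4693 -0.0416  0.1214]
orientation [-1.5749 -0.0007  0.5225]
contact_force [-0.7582  1.6587 -0.5062]
wrist_torque [ 0.0002 -0.0018 -0.0283]
width 0.49982024678003956
```

View pics/p13.png

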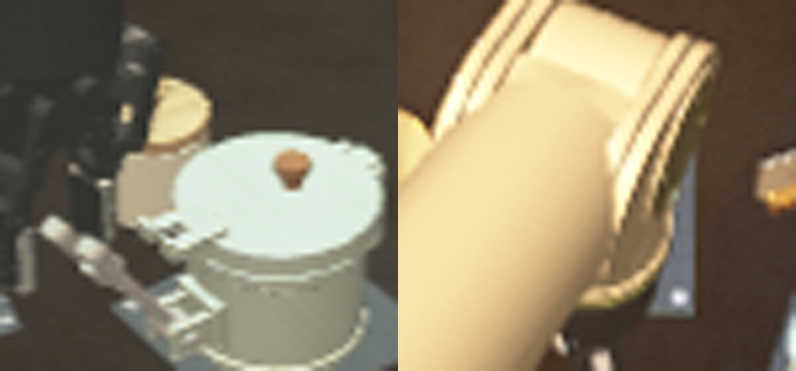

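The bolt has swung well out: the wings' outer end is at side crop (50,228), the boss at (100,260) and the hinge at (180,310). The inner finger now stands clear at zero force. Estimating the angle.

```bash
cat > ang.py <<'E'
import sys
from h import *
import pickle
S=pickle.load(open(f"side{sys.argv[1]}.pkl","rb"))
h=np.array([.5349,-.0172]);u=-np.array([np.cos(np.radians(21)),np.sin(np.radians(21))])
for th in np.arange(.6,1.5,.1):
    P=[[*(h+r*np.sin(th)*u),.035+r*np.cos(th)] for r in(.0685,.0845,.092,.1105)]
    print(round(th,2),((proj(S,P)+.5-[235,180])*5.3).round().tolist())
E
python3 ang.py 13
```

```text
0.6 [[108.0, 273.0], [92.0, 259.0], [85.0, 252.0], [66.0, 235.0]]
0.7 [[99.0, 283.0], [81.0, 272.0], [73.0, 267.0], [51.0, 253.0]]
0.8 [[91.0, 294.0], [71.0, 286.0], [62.0, 282.0], [38.0, 272.0]]
0.9 [[84.0, 306.0], [62.0, 300.0], [52.0, 298.0], [26.0, 291.0]]
1.0 [[78.0, 318.0], [55.0, 315.0], [44.0, 314.0], [16.0, 311.0]]
1.1 [[73.0, 330.0], [48.0, 330.0], [37.0, 330.0], [7.0, 330.0]]
1.2 [[69.0, 341.0], [43.0, 344.0], [31.0, 346.0], [1.0, 350.0]]
1.3 [[66.0, 353.0], [40.0, 359.0], [27.0, 362.0], [-4.0, 369.0]]
1.4 [[64.0, 364.0], [37.0, 373.0], [25.0, 377.0], [-7.0, 387.0]]
```

The angle is about 0.58 rad, consistent with the finger's contact geometry. Continuing the push to about 1.1 rad.

Emit:
arm_command(
  targets=[
    {"x": -0.4,"y": -0.2,"z": -0.3,"rx": 0,"ry": 0,"rz": 0,"grip": 0.5},
    {"x": -0.8,"y": -0.3,"z": -0.6,"rx": 0,"ry": 0,"rz": 0,"grip": 0.5},
    {"x": -1.2,"y": -0.5,"z": -0.9,"rx": 0,"ry": 0,"rz": 0,"grip": 0.5},
    {"x": -1.5,"y": -0.6,"z": -1.1,"rx": 0,"ry": 0,"rz": 0,"grip": 0.5},
    {"x": -1.8,"y": -0.7,"z": -1.5,"rx": 0,"ry": 0,"rz": 0,"grip": 0.5},
    {"x": -2.2,"y": -0.8,"z": -1.9,"rx": 0,"ry": 0,"rz": 0,"grip": 0.5},
    {"x": -2.4,"y": -0.9,"z": -2.3,"rx": 0,"ry": 0,"rz": 0,"grip": 0.5},
    {"x": -2.6,"y": -1,"z": -2.6,"rx": 0,"ry": 0,"rz": 0,"grip": 0.5},
  ],
)

```text
t: 18.08
position: [0.4438, -0.0515, 0.0953]
orientation: [-1.575, -0.001, 0.523]
contact_force: [1.0, 0.6, 1.9]
width: 0.5
```

Emit:
arm_command(
  targets=[
    {"x": -0.2,"y": -0.1,"z": -0.3,"rx": 0,"ry": 0,"rz": 0,"grip": 0.5},
    {"x": -0.4,"y": -0.15,"z": -0.6,"rx": 0,"ry": 0,"rz": 0,"grip": 0.5},
    {"x": -0.6,"y": -0.2,"z": -0.9,"rx": 0,"ry": 0,"rz": 0,"grip": 0.5},
    {"x": -0.7,"y": -0.25,"z": -1.2,"rx": 0,"ry": 0,"rz": 0,"grip": 0.5},
    {"x": -0.7,"y": -0.25,"z": -1.2,"rx": 0,"ry": 0,"rz": 0,"grip": 0.5},
    {"x": -0.7,"y": -0.25,"z": -1.2,"rx": 0,"ry": 0,"rz": 0,"grip": 0.5},
  ],
)

```text
t: 18.58
position: [0.4372, -0.0539, 0.0836]
orientation: [-1.575, -0.001, 0.523]
contact_force: [-0.4, -0.4, -0.4]
width: 0.5
```

```bash
sed -i 's/(235,310,180,250)/(215,290,190,260)/' pic.py; sed -i 's/\[235,180\]/[215,190]/' ang.py; python3 pic.py 14; python3 ang.py 14
```

```text
t 18.6833
joint_positions [-0.468   0.0835  0.5063  2.1322 -0.0462  0.9333  0.5871]
position [ 0.4374 -0.0538  0.0839]
orientation [-1.5755 -0.0012  0.523 ]
contact_force [-1.1528  0.125   0.3801]
wrist_torque [ 0.0179 -0.0141  0.0064]
width 0.5007893079371519
0.6 [[214.0, 220.0], [198.0, 206.0], [191.0, 199.0], [172.0, 182.0]]
0.7 [[205.0, 230.0], [187.0, 219.0], [179.0, 214.0], [157.0, 200.0]]
0.8 [[197.0, 241.0], [177.0, 233.0], [168.0, 229.0], [144.0, 219.0]]
0.9 [[190.0, 253.0], [168.0, 247.0], [158.0, 245.0], [132.0, 238.0]]
1.0 [[184.0, 265.0], [161.0, 262.0], [150.0, 261.0], [122.0, 258.0]]
1.1 [[179.0, 277.0], [154.0, 277.0], [143.0, 277.0], [113.0, 277.0]]
1.2 [[175.0, 288.0], [149.0, 291.0], [137.0, 293.0], [107.0, 297.0]]
1.3 [[172.0, 300.0], [146.0, 306.0], [133.0, 309.0], [102.0, 316.0]]
1.4 [[170.0, 311.0], [143.0, 320.0], [131.0, 324.0], [99.0, 334.0]]
```

View pics/p14.png

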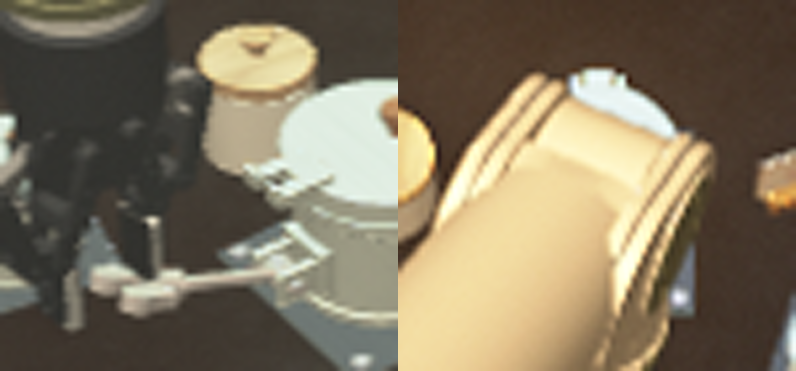

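The bolt lies nearly level: boss at (180,278), wings at (105,278) and (148,295). That matches about 1.1 rad. Retreating straight up.

Emit:
arm_command(
  targets=[
    {"x": 0,"y": 0,"z": 1,"rx": 0,"ry": 0,"rz": 0,"grip": 0.5},
    {"x": 0,"y": 0,"z": 3,"rx": 0,"ry": 0,"rz": 0,"grip": 0.5},
    {"x": 0,"y": 0,"z": 6,"rx": 0,"ry": 0,"rz": 0,"grip": 0.5},
    {"x": 0,"y": 0,"z": 10,"rx": 0,"ry": 0,"rz": 0,"grip": 0.5},
    {"x": 0,"y": 0,"z": 14,"rx": 0,"ry": 0,"rz": 0,"grip": 0.5},
    {"x": 0,"y": 4,"z": 16,"rx": 0,"ry": 0,"rz": 0,"grip": 0.5},
    {"x": 0,"y": 8,"z": 16,"rx": 0,"ry": 0,"rz": 0,"grip": 0.5},
    {"x": 0,"y": 12,"z": 16,"rx": 0,"ry": 0,"rz": 0,"grip": 0.5},
    {"x": 0,"y": 16,"z": 16,"rx": 0,"ry": 0,"rz": 0,"grip": 0.5},
    {"x": 0,"y": 20,"z": 16,"rx": 0,"ry": 0,"rz": 0,"grip": 0.5},
    {"x": 0,"y": 20,"z": 16,"rx": 0,"ry": 0,"rz": 0,"grip": 0.5},
    {"x": 0,"y": 20,"z": 16,"rx": 0,"ry": 0,"rz": 0,"grip": 0.5},
  ],
)

```text
t: 19.68
position: [0.437, 0.1481, 0.2444]
orientation: [-1.576, -0.001, 0.527]
contact_force: [-0.5, -1.7, 0.2]
width: 0.497
```

```bash
python3 pic.py 15
python3 - <<'E'
from h import *
import pickle
a=pickle.load(open("side0.pkl","rb"));b=pickle.load(open("side15.pkl","rb"))
g=[cv2.cvtColor(x["color"],6).astype(np.float32) for x in(a,b)]
d=np.abs(g[0]-g[1])
for n,(x0,x1,y0,y1) in {"tin":(252,260,198,222),"card":(312,340,242,270),"slimpack?":(195,252,155,188),"blue pack":(255,325,318,405)}.items(): print(n,d[y0:y1,x0:x1].mean().round(2),d[y0:y1,x0:x1].max())
E
```

```text
t 19.7833
joint_positions [-0.679  -0.0467  0.2492  1.8837  0.0172  1.3012  0.0875]
position [0.4376 0.1453 0.2444]
orientation [-1.5761 -0.0015  0.5221]
contact_force [-0.0393 -0.7034 -0.1476]
wrist_torque [ 0.0118 -0.0017 -0.0256]
width 0.5015754811998663
tin 0.57 2.0
card 0.56 2.0
slimpack? 0.91 66.0
blue pack 0.53 5.0
```

View pics/p15.png

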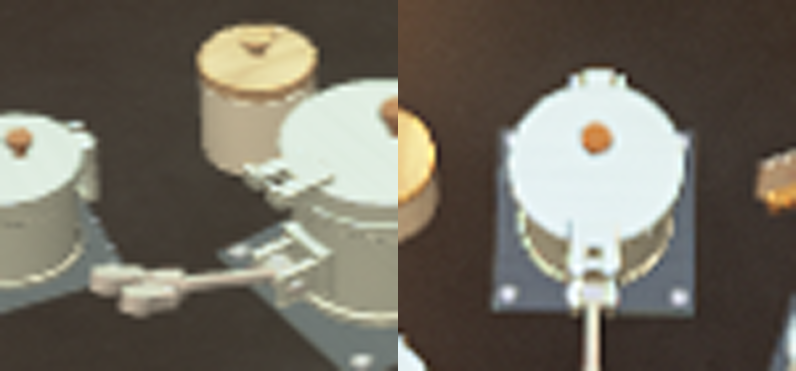

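The robot is clear. The bolt rests swung out, with the boss at side (180,280) and the empty slot visible at top (593,252). The tin, card and packs look unchanged. Handing in.

```bash
python3 -c "
from station import bot
print(bot.finish_job())"
```

```text
the job is handed in; nothing more can be done
None
```

I loosened the wing nut on the largest pot, swung the eyebolt out of the slot, and handed the job in at about 20 s. The hand-in gives no verdict.

**Loosening:** I turned the nut about 185° counterclockwise in two grips, which is about 8.2 mm of rise. With the unknown 0–1 mm at the start, that puts it 8.2–9.2 mm above tight, under the 10.6 mm limit. This comes from the turn angle; I did not measure the nut's position directly. The lid followed the nut up by roughly 3 mm and then stopped.

**Swinging:** I pulled in sub-millimetre steps to feel for a catch. The bolt came freely at about 2–5 N sideways and never snagged on the lip. At about 0.35 rad I let go, because one arm joint was nearing its range. From there I pushed the wings down with the inner finger.

**Last checks:**
- **Bolt angle:** it rests at about 1.1 rad in the side view and stayed put when I retreated.
- **Contact:** the gripper is raised and moved aside, touching nothing, with about 0.7 N of sensor noise.
- **Tin, card and blue-wrapped pack:** they look the same in the before and after side pictures.
- **Orange pack:** its picture area changed by under 1 grey level on average. Some pixels there differ by up to 66, which I took to be the arm at the edge of the area but did not check.

Two move calls were refused at the start because every row needed all its fields; the arm did not move on those.

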